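# Dress the souvenir plinths

### The job

Set up the souvenir display on the counter: stand the toy tram, the hand bell, the toy castle and the flat round tin each upright on the white plinth whose felt patch has the shape and size of its base, centred on the felt, with the tram lying along its felt and the castle square to its felt. Leave the ceramic rooster standing where it is.

Things in the scene. Friction and masses are not known exactly. Their poses are not given: they have to be found in the camera images.
- tram: toy tram, yellow with black windows and grey roof, on its wheels, 92 long (x) by 34 wide (y) by 48 mm high, 0.16 kg. Origin: centre of the underside; z up. Flat sides from 8 to 42 mm up; grip across the 34 mm width. Ends alike. It goes on plinth_oblong, either way round, its x along the plinth's y
- bell: brass hand bell with dark wooden handle, standing on its mouth, round, foot 36 mm across, 74 mm high, 0.1 kg. Origin: centre of the underside; z up. The upright handle is a cylinder 14 mm thick from 43 to 71 mm above the origin; grip it there. It goes on plinth_small_round
- castle: cream plaster toy castle, square 50 by 50 mm, walls 34 mm high, four corner turrets up to 48 mm, 0.15 kg. Origin: centre of the underside; x and y square to its flat walls, z up. Four sides alike; grip across two facing walls (50 mm). It goes on plinth_square, sides parallel to the felt's, any way round
- tin: closed flat round tin lying on its base, blue and white, 60 mm across, 22 mm high, 0.07 kg. Origin: centre of the underside; z up. Grip across its 60 mm diameter. It goes on plinth_large_round
- plinth_oblong: fixed display plinth: white slab 84 (x) by 120 (y) by 14 mm high, flat, with a dark grey felt inlay centred on top, flush. This one's felt is a rectangle 54 (x) by 112 mm (y, the long way), for the tram. Origin: centre of the underside, top 14 mm above it; z up. The four slabs differ only in the felt
- plinth_small_round: fixed display plinth: white slab 84 (x) by 120 (y) by 14 mm high, flat, with a dark grey felt inlay centred on top, flush. This one's felt is a small disc 56 mm across, for the bell. Origin: centre of the underside, top 14 mm above it; z up. The four slabs differ only in the felt
- plinth_square: fixed display plinth: white slab 84 (x) by 120 (y) by 14 mm high, flat, with a dark grey felt inlay centred on top, flush. This one's felt is a square 70 by 70 mm, parallel to the slab's edges, for the castle. Origin: centre of the underside, top 14 mm above it; z up. The four slabs differ only in the felt
- plinth_large_round: fixed display plinth: white slab 84 (x) by 120 (y) by 14 mm high, flat, with a dark grey felt inlay centred on top, flush. This one's felt is a large disc 80 mm across, for the tin. Origin: centre of the underside, top 14 mm above it; z up. The four slabs differ only in the felt
- rooster: bystander to be left alone: loose ceramic rooster figurine, black bird with red comb on a white bell-shaped foot 44 mm across, 82 mm high overall. Origin: centre of the underside; z up
There are look-alikes about, which are no part of the job. Of the things that look like the castle, the smaller one is meant.

How it is judged:
At the end, for the whole second after the job is handed in: Each thing on its plinth, centre within 12 mm of the plinth's, base 10 to 18 mm above the plinth's underside, tilt under 0.1 rad, at rest; tram's length within 0.2 rad of plinth's y, castle's sides within 0.2 rad of plinth's; rooster upright (0.2 rad), within 30 mm of its start (horizontal distance between tram and plinth_oblong below 0.012 m and z of tram in the frame of plinth_oblong between 0.01 and 0.018 m and angle between each of tram, bell, castle, tin's own z axis and vertical below 0.1 rad and linear speed of each of tram, bell, castle, tin below 0.02 m/s and angle between the x axis of tram and the y axis of plinth_oblong, either way round below 0.2 rad and horizontal distance between bell and plinth_small_round below 0.012 m and z of bell in the frame of plinth_small_round between 0.01 and 0.018 m and horizontal distance between castle and plinth_square below 0.012 m and z of castle in the frame of plinth_square between 0.01 and 0.018 m and (angle between the x axis of castle and the x axis of plinth_square, either way round below 0.2 rad or angle between the x axis of castle and the y axis of plinth_square, either way round below 0.2 rad) and horizontal distance between tin and plinth_large_round below 0.012 m and z of tin in the frame of plinth_large_round between 0.01 and 0.018 m and distance of rooster from where it was at the start of the episode below 0.03 m and angle between rooster's own z axis and vertical below 0.2 rad); the robot touches nothing.
It fails at once if the rooster is shifted more than 30 mm or tipped over (distance of rooster from where it was at the start of the episode above 0.03 m or angle between rooster's own z axis and vertical above 0.5 rad).
It also fails if it takes over 99 s, if anything falls off the work surface, if the arm or the gripper's body presses on something with over 40 N, if the wrist force passes 120 N, or if a joint passes its speed limit or range.

### The arm

A 6-joint arm with a two-finger parallel gripper is mounted at the origin on the work surface. World frame = base frame: x ahead of the robot, y to its left, z up, the work surface at z = 0. Lengths are in m, angles in rad, forces in N, time in s.
With the tool pointing down it reaches from about 0.35 to 0.875 m from the base axis. Payload 15.5 kg.
Tool frame: the origin (TCP) lies on the centre line of the jaws, within the pads' length; the fingertips stand 22 mm ahead of it and the grasp point (between the pads) lies 3 mm ahead of it (robot.nose_length is the distance from the TCP to the fingertips, in m); z points along the fingers, y is the line along which they close (so a half turn about z gives the same grasp; the last joint's range is limited). The gripper opens to 85 mm and grips with 20 to 120 N. Pads are 22 mm wide; open, the fingers measure 114 mm over their backs; the gripper's body (76 mm by 85 mm) begins 54 mm behind the grasp point. The pads swing forward as they close: fully open they stand 13 mm farther back than shut.
Start: joints at [-1.286, 0.494, 1.345, -0, 1.302, -0.096], TCP at [0.232, -0.58, 0.253] pointing down, gripper open.
Joint ranges: [-2.91, 2.91], [-0.82, 2.16], [0.22, 2.67], [-1.22, 4.37], [0.12, 2.79], [-3.08, 3.08]. Speed limits (rad/s): [1.89, 1.89, 2.57, 3.01, 3.01, 3.01].

### API

Orientations are given as a unit quaternion [w, x, y, z].
In Python, from rig import robot, eyes, order, models gives the robot as it stands. The module is installed in compiled form; this text tells all that it offers. Calls block until the motion is done:
- robot.move_pose(position, orientation): joint-space move of the TCP to a pose.
- robot.move_l(position, rotation=None, feed=0.15, force_limit=None): straight line of the TCP; rotation=None keeps the orientation; feed is the mean speed in m/s. With force_limit (N) it stops when the force on the tool has changed by that much, and returns True; else False.
- robot.move_joints(angles): joint-space move.
- robot.move_gripper(opening): finger opening in m; the grip force is fixed at half the most; returns when the fingers have stopped.
- robot.wait(seconds).
- robot.ik(position, orientation): joint angles nearest the present ones, or None.
- eyes.read_camera(name): name is "scene" or "top" or "wrist"; returns the picture (480x640x3 uint8, red, green, blue); there is no depth.
- eyes.get_calibration(name): a dict with "fx", "fy", "cx", "cy" (pixels), "D" ([k1, k2, p1, p2, k3] as OpenCV has them; the pictures are not rectified), "extrinsics" (4x4, takes a point from camera to world coordinates). Camera axes: x right, y up, looking along -z (the intrinsics and any distortion apply to the point x, -y, -z); pixel columns grow to the right and rows downward; lengths in m; the calibration is good to about 2 mm. A picture is of the moment at which its call begins: read the wrist's pose just before it. get_calibration takes no time and is no camera call; for the wrist camera it gives the pose at the moment of the call.
A pose or a line that the arm cannot do raises robot.MotionError and nothing moves.
- order.close_job(): hands the job in; it is judged then, once.
Trained networks look in the newest picture that a camera, given by its name, has taken for a name from the list of things; names that differ only in an ending like _2 or _b are one class to them, and where a whole thing is asked for, a point or a joint stands for the part that bears it (a point fixed in the world has none). Each returns a list of dicts, best first, with "confidence" (0 to 1); they miss things now and then, are a little off and sometimes report something else, mostly with a low value. They report only what shows in the picture. A call takes as long as a camera call. They do not tell look-alikes from the thing itself.
- models.recognise(query, camera): "bbox" ([left, top, right, bottom] in pixels, round what is visible of it).
- models.spot_point(query, camera): "point" ([row, column] in pixels: a listed point, or the origin of a listed thing).
Readings, each from a call of its own:
- robot.get_time_s(): time.
- robot.get_q(): joint angles.
- robot.get_qvel(): joint speeds.
- robot.get_joint_efforts(): joint torques, N m.
- robot.get_position(): TCP position.
- robot.get_ee_rot(): TCP orientation.
- robot.get_ft_force(): force on the tool from outside, world axes, zero at the start.
- robot.get_ft_torque(): the same for the moment, N m.
- robot.get_opening(): finger opening in m.
- robot.get_grip_force(): force on a finger pad.
Only numpy, scipy, OpenCV 4.12 (cv2) and the standard library are available. Lean on these libraries where they do the work, as an engineer would, in place of code of your own. Each camera call takes 0.05 s, during which the arm holds its last target. There are 200 camera calls.

## Working session

There is one attempt and no reset: what is moved stays moved. The work goes in short steps, each a Python script; the robot and the scene stay as the last script left them, time stands still between calls to the robot, and variables do not carry over. Pictures are saved under pics/ and viewed, at most 14 in all, crops included, and the job is handed in when it is done.

```bash
mkdir -p pics
cat > h.py <<'E'
import numpy as np, cv2
from rig import robot, eyes, order, models
def ray(cal,u,v):
    K=np.array([[cal['fx'],0,cal['cx']],[0,cal['fy'],cal['cy']],[0,0,1]])
    p=cv2.undistortPoints(np.array([[[u,v]]],float),K,np.array(cal['D'],float))[0,0]
    T=np.array(cal['extrinsics']); return T[:3,3],T[:3,:3]@np.array([p[0],-p[1],-1.])
def onz(cal,u,v,z):
    o,d=ray(cal,u,v); return (o+d*(z-o[2])/d[2])[:2]
def proj(cal,P):
    T=np.linalg.inv(np.array(cal['extrinsics'])); c=(T[:3,:3]@np.asarray(P,float).T).T+T[:3,3]
    K=np.array([[cal['fx'],0,cal['cx']],[0,cal['fy'],cal['cy']],[0,0,1]])
    c=c*[1,-1,-1]
    return cv2.projectPoints(c,np.zeros(3),np.zeros(3),K,np.array(cal['D'],float))[0][:,0]
def save(name,im): cv2.imwrite('pics/'+name+'.png',im[...,::-1])
E
python3 - <<'E'
from h import *
for c in ('top','scene'):
    im=eyes.read_camera(c); save(c+'0',im); cal=eyes.get_calibration(c)
    print(c,np.round(np.array(cal['extrinsics']),3).tolist(),cal['fx'])
    for n,z in dict(tram=0,bell=0,castle=0,tin=0,rooster=0,plinth_oblong=0,plinth_small_round=0,plinth_square=0,plinth_large_round=0).items():
        for d in models.spot_point(n,c):
            r,cc=d['point']; print(n,round(d['confidence'],2),np.round([cc,r]),np.round(onz(cal,cc,r,z),3))
E
```

```text
top [[-0.023, 0.986, -0.168, 0.214], [-1.0, -0.023, 0.004, -0.0], [0.0, 0.168, 0.986, 1.408], [0.0, 0.0, 0.0, 1.0]] 601.0186077766201
tram 0.78 [388. 182.] [ 0.616 -0.195]
bell 0.57 [198. 276.] [0.395 0.267]
castle 0.62 [419. 279.] [ 0.377 -0.257]
tin 0.89 [463. 210.] [ 0.542 -0.374]
tin 0.2 [304. 162.] [0.669 0.009]
rooster 0.77 [226. 180.] [0.631 0.2  ]
plinth_oblong 0.65 [264. 245.] [0.467 0.11 ]
plinth_square 0.93 [350. 245.] [ 0.462 -0.095]
plinth_large_round 0.77 [306. 161.] [0.674 0.005]
scene [[-0.806, -0.347, 0.479, 0.968], [0.592, -0.485, 0.644, 0.674], [0.009, 0.803, 0.596, 0.676], [0.0, 0.0, 0.0, 1.0]] 505.5754028987398
tram 0.74 [206. 236.] [ 0.63  -0.198]
bell 0.71 [432. 313.] [0.398 0.267]
castle 0.69 [309. 167.] [ 0.263 -0.32 ]
castle 0.56 [287. 191.] [ 0.38  -0.251]
tin 0.75 [211. 186.] [ 0.526 -0.385]
rooster 0.74 [316. 351.] [0.626 0.212]
plinth_oblong 0.64 [346. 279.] [0.468 0.098]
plinth_small_round 0.65 [427. 390.] [0.53  0.383]
plinth_square 0.86 [293. 232.] [ 0.466 -0.095]
plinth_large_round 0.83 [240. 292.] [0.658 0.007]
```

View pics/top0.png

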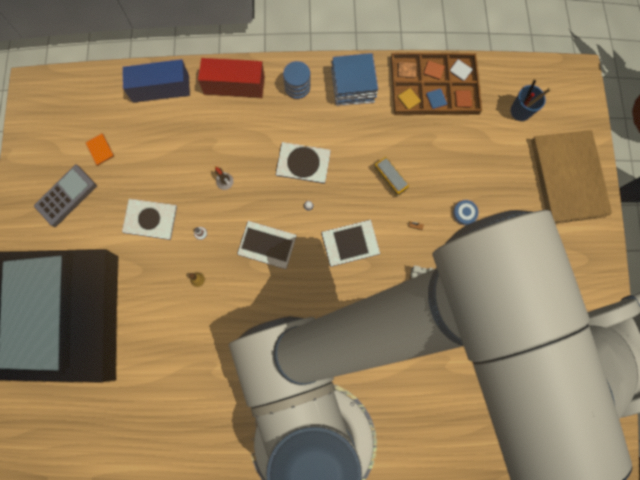

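View pics/scene0.png

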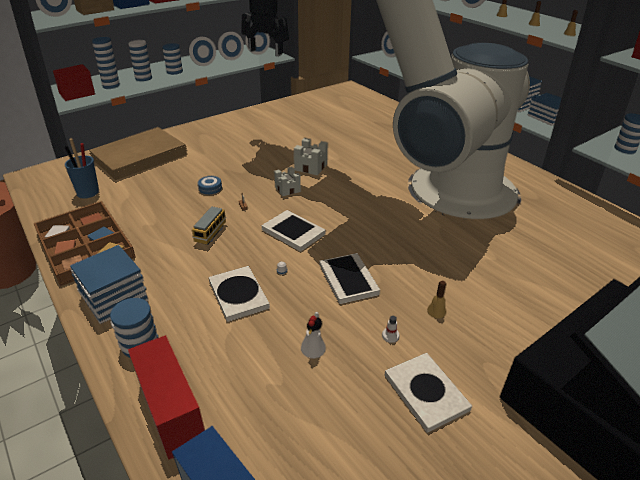

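Top view: tram (391,176), tin (466,212), bell (196,280), rooster (223,178). The plinths are oblong (267,244), square (351,243), large round (303,162) and small round (149,218).

In the scene view there are two castles, at (288,183) and (311,157). The nearer one, (288,183), looks smaller even though it is closer to the camera, so it fits. I'll confirm that in a crop.

Run:
```python
from h import *
im=cv2.imread('pics/top0.png'); cal=eyes.get_calibration('top')
hsv=cv2.cvtColor(im,cv2.COLOR_BGR2HSV)
m=((hsv[...,1]<70)&(hsv[...,2]>120)).astype(np.uint8)
for n,(u,v) in dict(oblong=(267,244),square=(351,243),large=(303,162),small=(149,218)).items():
    w=np.zeros_like(m); w[v-32:v+32,u-38:u+38]=m[v-32:v+32,u-38:u+38]
    c=max(cv2.findContours(w,cv2.RETR_EXTERNAL,cv2.CHAIN_APPROX_NONE)[0],key=cv2.contourArea)
    P=np.array([onz(cal,*p,0.014) for p in c[:,0].astype(float)])
    (ct,wh,a)=cv2.minAreaRect((P*1000).astype(np.float32))
    g=np.zeros_like(m); cv2.drawContours(g,[c],-1,1,-1)
    # felt centroid: dark pixels inside hull
    ys,xs=np.nonzero((g>0)&(hsv[...,2]<90)); F=onz(cal,xs.mean(),ys.mean(),0.014)
    B=cv2.boxPoints((ct,wh,a)); e=[B[1]-B[0],B[2]-B[1]]; l=max(e,key=np.linalg.norm)
    print(n,'slab',np.round(ct,1),np.round(wh,1),'longyaw',round(np.arctan2(l[1],l[0])%np.pi,3),'felt',np.round(F*1000,1),len(xs))
s=cv2.imread('pics/scene0.png')[110:230,170:360]; cv2.imwrite('pics/crop.png',cv2.resize(s,None,fx=4,fy=4,interpolation=3))
c=eyes.get_calibration('wrist'); from scipy.spatial.transform import Rotation as R
T=np.eye(4);q=robot.get_ee_rot();T[:3,:3]=R.from_quat([*q[1:],q[0]]).as_matrix();T[:3,3]=robot.get_position()
print(np.round(np.linalg.inv(T)@c['extrinsics'],3),c['fx'],q)
```

```text
oblong slab [465.8 103. ] [120.2  85.4] longyaw 1.251 felt [nan nan] 0
square slab [465.1 -95.5] [ 85.9 122.2] longyaw 1.798 felt [465.7 -96. ] 721
large slab [666.   12.7] [121.3  85.8] longyaw 1.38 felt [nan nan] 0
small slab [535.3 386.2] [122.1  85.6] longyaw 1.402 felt [535.8 387. ] 313
[[-0.001  0.952  0.306  0.078]
 [ 1.     0.001  0.     0.002]
 [-0.     0.306 -0.952 -0.121]
 [ 0.     0.     0.     1.   ]] 412.7520214094749 [ 6.53587301e-06  9.81925129e-01  1.89269755e-01 -1.89088155e-06]<stdin>:12: RuntimeWarning: Mean of empty slice.
  ret = ret.dtype.type(ret / rcount)
```

View pics/crop.png

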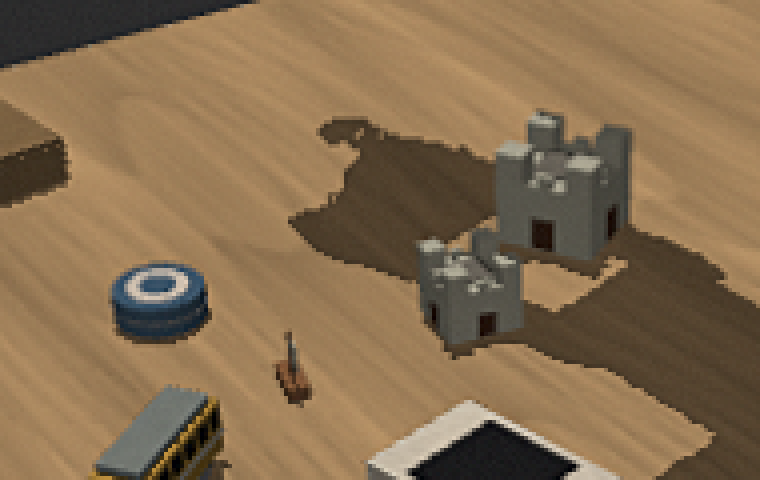

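The crop confirms it: the castle at (288,183) is clearly the smaller one, and the larger look-alike stands behind it at (311,157). The slabs also measure 120×85, as they should. Next is a short wrist-camera tour of the four objects.

```bash
cat >> h.py <<'E'
def q(th): return [0,np.cos(th/2),np.sin(th/2),0]
def nat(x,y): return np.arctan2(y,x)+np.pi/2
def near(th,x,y,per=np.pi):
    n=nat(x,y); return th+per*np.round((n-th)/per)
E
python3 - <<'E'
from h import *
import pickle
t0=robot.get_time_s(); D={}
for n,x,y in (('castle',.378,-.255),('tin',.535,-.378),('tram',.62,-.195),('bell',.396,.267)):
    robot.move_pose([x,y,.2],q(nat(x,y)))
    cal=eyes.get_calibration('wrist'); im=eyes.read_camera('wrist'); D[n]=(cal,im); 
    for d in models.spot_point(n,'wrist')[:2]:
        r,c=d['point']; print(n,round(d['confidence'],2),np.round([c,r]),np.round(onz(cal,c,r,0),4))
pickle.dump(D,open('d.pkl','wb'))
I=[cv2.resize(D[n][1],(400,300),interpolation=3) for n in D]
save('tour',np.vstack([np.hstack(I[:2]),np.hstack(I[2:])]))
print(t0,robot.get_time_s())
E
```

```text
castle 0.97 [322. 220.] [ 0.3771 -0.2642]
castle 0.67 [248. 347.] [ 0.2572 -0.3248]
tin 0.95 [320. 216.] [ 0.5327 -0.3816]
tram 0.98 [324. 218.] [ 0.6224 -0.2026]
bell 0.94 [306. 205.] [0.3854 0.2644]
1.0 6.25
```

View pics/tour.png

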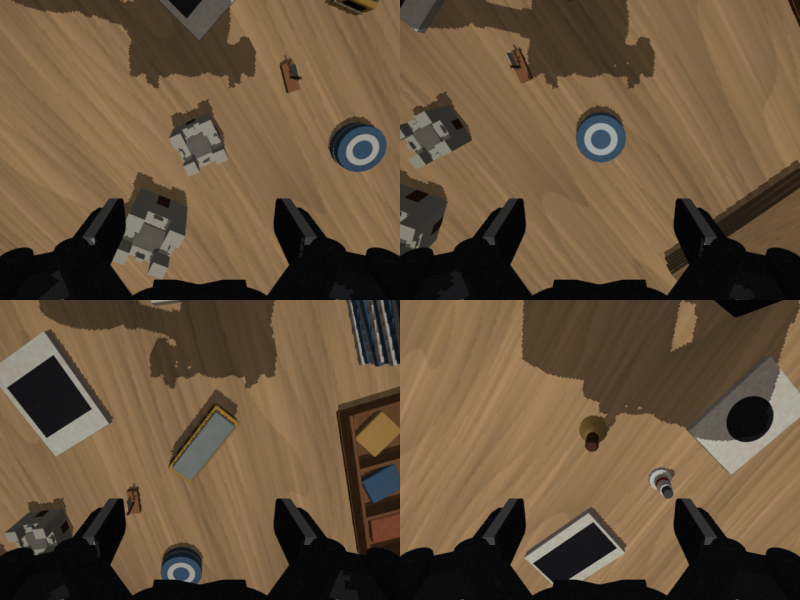

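The tour shows, in 640×480 pixels of each panel: small castle (317,227), tin (321,219), tram (325,225), bell with its handle top near (307,235). Now segment the top faces for exact poses.

Run:
```python
from h import *
import pickle
D=pickle.load(open('d.pkl','rb'))
vis=[]
def rep(n,m,z,box):
    cal,im=D[n]; w=np.zeros_like(m); x0,y0,x1,y1=box; w[y0:y1,x0:x1]=m[y0:y1,x0:x1]
    w=cv2.morphologyEx(w,cv2.MORPH_OPEN,np.ones((3,3)))
    if n=='castle': pts=np.argwhere(w)[:,::-1]
    else: pts=max(cv2.findContours(w,cv2.RETR_EXTERNAL,cv2.CHAIN_APPROX_NONE)[0],key=cv2.contourArea)[:,0]
    P=np.array([onz(cal,*p,z) for p in pts.astype(float)])
    ct,wh,a=cv2.minAreaRect((P*1000).astype(np.float32)); B=cv2.boxPoints((ct,wh,a)); e=[B[1]-B[0],B[2]-B[1]]; l=max(e,key=np.linalg.norm)
    print(n,np.round(ct,1),np.round(wh,1),'yaw',round(np.arctan2(l[1],l[0]),3),'circ',[np.round(k,1) for k in cv2.minEnclosingCircle((P*1000).astype(np.float32))])
    v=im.copy(); b=proj(cal,np.c_[B/1000,np.full(4,z)]).astype(int); cv2.polylines(v,[b],1,(255,0,0),1)
    vis.append(cv2.resize(v[130:310,200:440],(400,300)))
H={n:cv2.cvtColor(D[n][1],cv2.COLOR_RGB2HSV).astype(int) for n in D}
h=H['castle']; rep('castle',((h[...,1]<60)&(h[...,2]>120)).astype(np.uint8),.048,(265,165,375,285))
h=H['tin']; rep('tin',((h[...,1]<40)&(h[...,2]>110)).astype(np.uint8),.022,(270,165,375,270))
h=H['tram']; rep('tram',((h[...,1]<60)&(h[...,2]>90)).astype(np.uint8),.048,(255,145,395,300))
h=H['bell']; rep('bell',((h[...,2]<70)).astype(np.uint8),.074,(280,215,330,255))
save('vis',np.vstack([np.hstack(vis[:2]),np.hstack(vis[2:])]))
```

```text
castle [ 374.6 -261.9] [52.2 49.8] yaw 1.404 circ [array([ 374.4, -263.1]), np.float64(34.5)]
tin [ 533.8 -382.1] [39.5 39.1] yaw 0.955 circ [array([ 534. , -381.9]), np.float64(20.2)]
tram [ 621.9 -203.3] [79.7 26.2] yaw 0.617 circ [array([ 621.9, -203.1]), np.float64(41.2)]
bell [389.4 269.3] [19.3 16.8] yaw 0.591 circ [array([389.4, 270.4]), np.float64(11.7)]
```

View pics/vis.png

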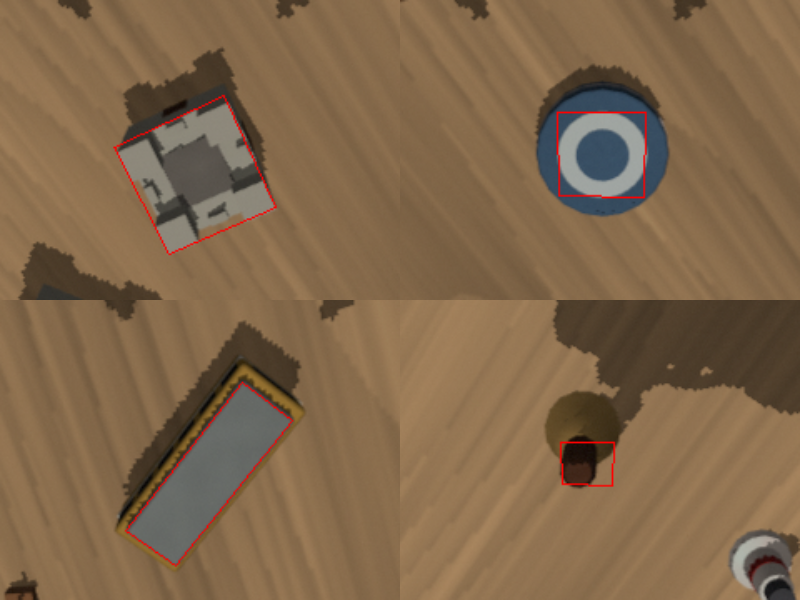

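Castle 52×50, tin ring centre and tram roof axis all match the given sizes. The bell box is off because the mask caught the handle's side, so I'll take the handle top at (306,234), z≈0.071. The bell goes first.

```bash
cat >> h.py <<'E'
def pp(src,th1,h,dst,th2,up=.14,width=.0):
    """pick at src with tool yaw th1 and TCP height h, put on plinth at dst with tool yaw th2"""
    t=robot.get_time_s()
    robot.move_gripper(.085)
    robot.move_pose([*src,h+.06],q(th1))
    c=robot.move_l([*src,h],feed=.1,force_limit=20)
    robot.move_gripper(0.0); print('contact',c,'opening',round(robot.get_opening(),4),'grip',robot.get_grip_force(),'z',robot.get_position()[2])
    if robot.get_opening()<width-.006: print('MISSED'); return False
    hz=robot.get_position()[2]
    robot.move_l([*src,h+up],feed=.2)
    robot.move_pose([*dst,h+up],q(th2))
    robot.move_l([*dst,hz+.028],feed=.2)
    c=robot.move_l([*dst,hz+.0142],feed=.03,force_limit=12)
    print('put contact',c,'z-hz',round(robot.get_position()[2]-hz,4),'opening',round(robot.get_opening(),4))
    robot.move_gripper(width+.02 if width<.06 else .085)
    robot.move_l([*dst,h+up],feed=.2)
    print('took',robot.get_time_s()-t,'t',robot.get_time_s()); return True
E
python3 - <<'E'
from h import *
import pickle
cal=pickle.load(open('d.pkl','rb'))['bell'][0]
a=onz(cal,306,234,.074); b=onz(cal,309.8,209,0); print(a,b)
s=(np.array(a)+np.array([.3854,.2644]))/2; print(s)
pp(s,nat(*s),.066,(.5355,.3865),nat(.535,.386),width=.014)
save('b1',eyes.read_camera('wrist'))
E
```

```text
[0.38818281 0.2638691 ] [0.38962951 0.26311096]
[0.3867914  0.26413455]
contact False opening 0.0119 grip 58.45123385370243 z 0.06599318295006676
put contact True z-hz 0.0139 opening 0.012
took 6.0167 t 12.2667
```

View pics/b1.png

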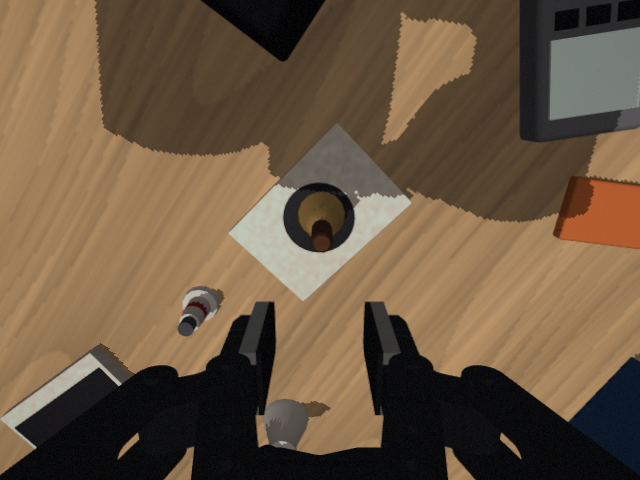

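The bell stands centred on the small round felt: its mouth is at (321,213) and the felt centre at (319,217). The rooster stands at (285,420), untouched. Next are tram, castle and tin.

Run:
```python
from h import *
(pp((.622,-.2032),.617,.031,(.4658,.103),near(1.251,.466,.103),width=.034)
 and pp((.3745,-.2622),-.167,.03,(.4653,-.0957),1.798,width=.050)
 and pp((.5338,-.382),nat(.534,-.382),.026,(.666,.0127),nat(.666,.0127),width=.060))
robot.move_pose([.35,-.45,.3],q(nat(.35,-.45)))
im=eyes.read_camera('top'); save('top1',cv2.resize(im[130:310,100:400],None,fx=2.6,fy=2.6,interpolation=3))
im=eyes.read_camera('scene'); save('scene1',im)
```

```text
contact False opening 0.0331 grip 60.4878294467926 z 0.031524797458195475
put contact True z-hz 0.014 opening 0.0334
took 8.474999999999998 t 20.7917
contact False opening 0.0493 grip 60.418908298015594 z 0.030689030239836854
put contact True z-hz 0.014 opening 0.0489
took 7.6666000000000025 t 28.4583
contact False opening 0.0576 grip 62.774445705581456 z 0.027128854157088527
put contact True z-hz 0.0141 opening 0.0574
took 7.383400000000002 t 35.8417
```

View pics/top1.png

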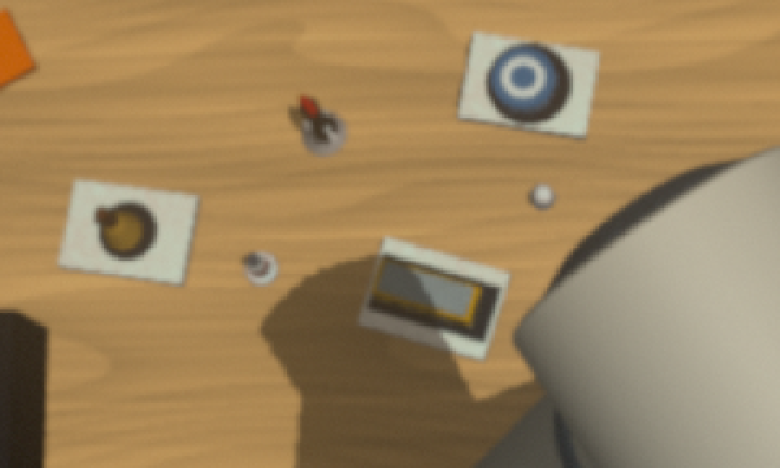

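View pics/scene1.png

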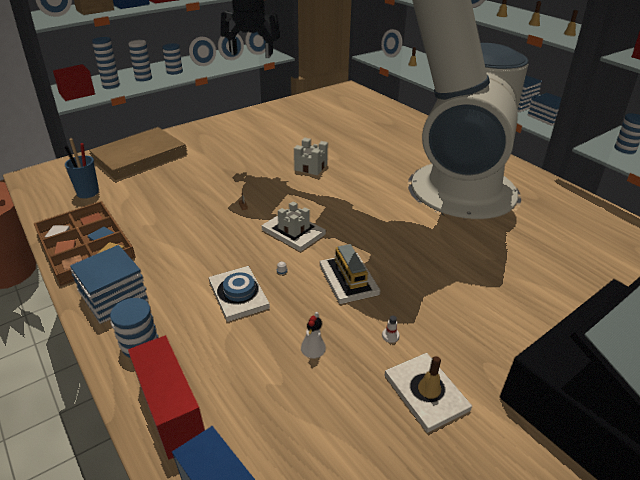

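All four are on their plinths and the rooster is still standing at (314,337). From the top, the tram and the tin look slightly offset, and parallax accounts for most of it. One wrist pass will check the centring and angles in numbers.

Run:
```python
from h import *
vis=[]
T=dict(castle=(.4653,-.0957,.227),tin=(.666,.0127,0),tram=(.4658,.103,1.251),bell=(.5355,.3865,1.402))
for n,z,vmin,smax in (('castle',.062,120,60),('tin',.036,110,40),('tram',.062,90,60),('bell',.014,0,0)):
    x,y,a=T[n]; robot.move_pose([x,y,.22],q(nat(x,y)))
    cal=eyes.get_calibration('wrist'); im=eyes.read_camera('wrist'); hsv=cv2.cvtColor(im,cv2.COLOR_RGB2HSV)
    v=im.copy()
    if n!='bell':
        b=proj(cal,[[x+i*.05,y+j*.05,z] for i in(-1,1) for j in(-1,1)])
        if n=='tin': r=24
        else: r=40
        m=((hsv[...,1]<smax)&(hsv[...,2]>vmin)).astype(np.uint8)
        g=np.zeros_like(m)
        L,W={'castle':(.029,.029),'tin':(.026,.026),'tram':(.047,.02)}[n]
        R=np.array([[np.cos(a),-np.sin(a)],[np.sin(a),np.cos(a)]])
        quad=np.array([[-L,-W],[L,-W],[L,W],[-L,W]])@R.T+[x,y]
        cv2.fillConvexPoly(g,proj(cal,np.c_[quad,np.full(4,z)]).astype(int),1)
        pts=np.argwhere(cv2.morphologyEx(m*g,cv2.MORPH_OPEN,np.ones((3,3))))[:,::-1].astype(float)
        P=np.array([onz(cal,*p,z) for p in pts])
        ct,wh,_=cv2.minAreaRect((P*1000).astype(np.float32)); B=cv2.boxPoints((ct,wh,_))
        e=max([B[1]-B[0],B[2]-B[1]],key=np.linalg.norm)
        print(n,'off mm',np.round(np.array(ct)-[x*1000,y*1000],1),np.round(wh,1),'yaw',np.round(np.arctan2(e[1],e[0]),3),'want',a)
        cv2.polylines(v,[proj(cal,np.c_[B/1000,np.full(4,z)]).astype(int)],1,(255,0,0),1)
    vis.append(cv2.resize(v[90:330,160:480],(400,300)))
save('vis2',np.vstack([np.hstack(vis[:2]),np.hstack(vis[2:])])); print(robot.get_time_s())
```

```text
castle off mm [ 0. -0.] [58.9 58.3] yaw 0.216 want 0.227
tin off mm [ 0.  -0.4] [39.7 39.1] yaw 0.017 want 0
tram off mm [-1.5 -2.9] [84.3 40.5] yaw 1.257 want 1.251
42.5417
```

View pics/vis2.png

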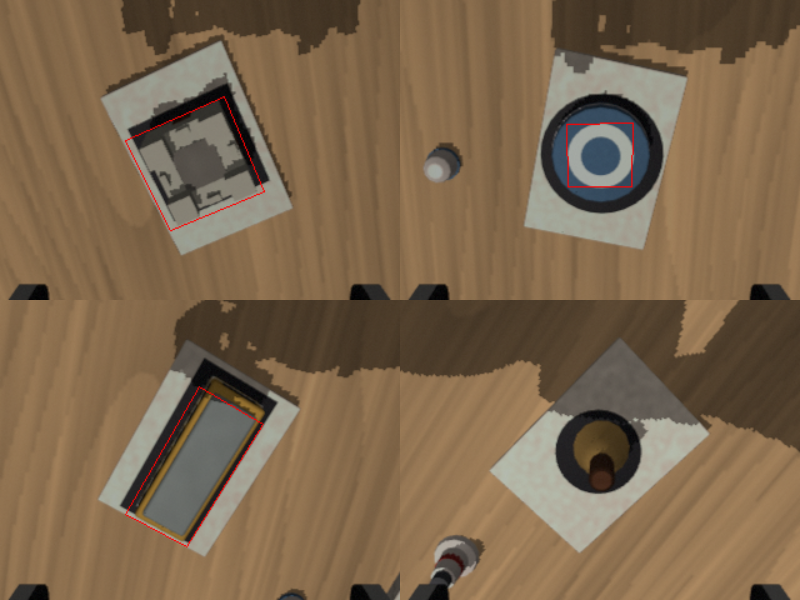

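Tin and yaws are right on. The red boxes for castle and tram caught some white slab. Going by the picture itself, the castle centre (198,162) and tram roof centre (203,470) lie within about 2 and 5 mm of their targets. The bell is centred on its felt. All are inside the 12 mm tolerance, so I'm handing in.

```bash
python3 -c "
from h import *
print(order.close_job())"
```

```text
the job is handed in; nothing more can be done
None
```

I handed the job in at about 43 s: tram, bell, castle and tin each stand upright on their matching plinth, within about 5 mm of centre by my camera check, and the rooster was left untouched; the hand-in returned no verdict.

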